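# Lever open the battery cover of the lamp's power box

## Robot

A 7-joint arm with a two-finger parallel gripper is mounted at the origin on a cart in front of the work surface, level with it; the furniture and walls round the work are solid. World frame = base frame: x ahead of the robot, y to its left, z up, the work surface at z = 0. Lengths are in m, angles in rad, forces in N, time in s.
With the tool pointing down it reaches from about 0.4 to 0.85 m from the base axis. Payload 6.9 kg.
Tool frame: the origin (TCP) lies midway between the tips of the shut fingers; the grasp point (between the pads) lies behind it (ctrl.pinch_z is the z of the grasp point in the tool frame, in m); z points along the fingers, y is the line along which they close (so a half turn about z gives the same grasp; the last joint's range is limited). The gripper opens to 85 mm and grips with 20 to 120 N. Pads are 22 mm wide; open, the fingers measure 114 mm over their backs; the gripper's body (76 mm by 85 mm) begins 54 mm behind the grasp point. The pads swing forward as they close: fully open they stand 13 mm farther back than shut.
Start: joints at [1.361, 0.507, -0.238, 1.5, 0.126, 1.149, -0.155], TCP at [0.193, -0.594, 0.231] pointing down, gripper open.
Joint ranges: [-3.08, 3.08], [-0.24, 2.05], [-1.43, 1.35], [0, 2.5], [-1.52, 4.66], [0.17, 1.96], [-2.89, 2.89]. Speed limits (rad/s): [2.39, 2.39, 3.14, 3.14, 3.14, 3.14, 3.14].

## Interface

Orientations are given as a unit quaternion [w, x, y, z].
In Python, from station import ctrl, get_state, vision, ticket, models gives the robot as it stands. Calls block until the motion is done:
- ctrl.movep(position, orientation): joint-space move of the TCP to a pose.
- ctrl.movel(position, frame=None, max_speed=0.15): straight line of the TCP; frame=None keeps the orientation; max_speed is the mean speed in m/s.
- ctrl.set_joints(angles): joint-space move.
- ctrl.ungrasp() and ctrl.close_gripper(force=None): open the fingers fully, or close them until they stop; force is the grip in N (None keeps the last).
- ctrl.pause(seconds).
- ctrl.ik(position, orientation): joint angles nearest the present ones, or None.
- get_state(): the state.
- vision.grab_frame(name): name is "side" or "top" or "wrist"; returns (picture, depth): 384x512x3 uint8, blue, green, red; 384x512 float32, m along the optical axis (not along the pixel's ray), 0 where there is no reading.
- vision.camera_info(name): a dict with "mtx" (3x3 intrinsics, pixels), "dist_coeffs" ([k1, k2, p1, p2, k3] as OpenCV has them; the pictures are not rectified), "R" (3x3) and "t" (3): a world point X has camera coordinates R X + t; the wrist camera has in their place "hand_eye" (4x4, takes a point from camera to tool coordinates, whose origin is the TCP and whose axes are the flange's). Camera axes: x right, y down, z forward; pixel columns grow to the right and rows downward; lengths in m; the calibration is good to about 2 mm. A picture is of the moment at which its call begins: read the wrist's pose just before it. camera_info takes no time and is no camera call.
A pose or a line that the arm cannot do raises ctrl.Unreachable and nothing moves.
- ticket.close_job(): hands the job in; it is judged then, once.
Trained networks look in the newest picture that a camera, given by its name, has taken for a name from the list of things; names that differ only in an ending like _2 or _b are one class to them, and where a whole thing is asked for, a point or a joint stands for the part that bears it (a point fixed in the world has none). Each returns a list of dicts, best first, with "p" (0 to 1); they miss things now and then, are a little off and sometimes report something else, mostly with a low value. They report only what shows in the picture. A call takes as long as a camera call. They do not tell look-alikes from the thing itself.
- models.recognise(camera, target): "point" ([column, row] in pixels, amid what is visible of it).
- models.masks_of(camera, target): "mask" (384x512 bool, what is visible of it) and "point" ([column, row] in pixels, amid what is visible of it).
The state is a dict: "time": time; "qpos": joint angles; "qd": joint speeds; "tau": joint torques, N m; "tcp_pos": TCP position; "eef_rot": TCP orientation; "contact_force": force on the tool from outside, world axes, zero at the start; "wrist_torque": the same for the moment, N m; "width": finger opening in m; "gripper_force": force on a finger pad.
Only numpy, scipy, OpenCV 4.12 (cv2) and the standard library are available. Lean on these libraries where they do the work, as an engineer would, in place of code of your own. Each camera call takes 0.05 s, during which the arm holds its last target. There are 200 camera calls.

## Task

Take the flat opening lever out of its stand, put its blade into the notch at the front of the white power box under the closed cover, and lever the cover up until it stands open by at least 60 degrees. Move the cover with the lever only, never with the gripper's fingers. Then put the lever back upright in its stand, blade down and fully home, leave the cover standing open, and leave the other things on the desk where they are.

Things in the scene. Friction and masses are not known exactly. Their poses are not given: they have to be found in the camera images.
- power_box: White fixed box, 100 (x) x 120 (y) x 45 mm high without its cover; origin at the centre of its underside; its -x face is the front, towards the robot (turned at most 0.2 rad). Walls 3 mm. Pry notch in the middle of the front wall: 26 mm wide (y), open from 27 mm height up to the cover at 45 mm. The 20 mm behind the notch are empty down to 7 mm height; deeper in lies a battery, top at 24 mm.
- cover (a joint): Grey flat cover on the power box, 99 x 120 x 5 mm, hinged along its far (+x) edge. 0 = closed (underside at 45 mm height, front edge flush with the box's front); grows in rad as the front edge rises; stop at 1.9. No latch: the hinge is stiff (about 2 N upward at the front edge moves it) and the cover stays at whatever angle it is left.
- cover_edge (a point): Middle of the lower front edge of the cover, straight above the notch; moves with the cover (103.5 mm from the hinge axis).
- cover_hinge (a point): Middle of the hinge axis, which runs along the power box's y; at x = +53.5 mm, z = 45 mm in the power box's frame.
- lever: Flat opening lever, 60 g, 141 mm long, at the start upright in the stand, blade down. Origin at the middle of the blade's tip, z along the tool from tip to handle. Steel blade to z = 66 mm, 3 mm thick (x), 14 mm wide (y); collar z = 65 to 71 mm, 22 (x) x 34 mm (y); straight black handle z = 71 to 141 mm, 16 (x) x 18 mm (y). Half a turn about z leaves its shape the same.
- lever_tip (a point): Middle of the blade's tip (the lever's origin).
- stand: Grey block, 60 (x) x 70 (y) x 75 mm high on a 78 x 88 mm foot 8 mm thick, fixed to the desk; origin at the centre of its underside; turned at most 0.4 rad. One pocket in the middle of its top, 13 (x) x 25 mm (y), 70 mm deep, with a 3 mm bevel. The lever hangs in it by its collar, blade's width along the stand's y, tip 10 mm above the desk.
- pocket (a point): Centre of the pocket's mouth, on the stand's top at 75 mm.
- lens_tin: Bystander: round tin, 40 mm wide, 18 mm high; origin at the centre of its underside.
- dropper: Bystander: small white dropper bottle, 28 mm wide, 68 mm high; origin at the centre of its underside.
- strip_box: Bystander: small carton, 30 x 66 x 22 mm; origin at the centre of its underside.
- loupe: Bystander: black cylindrical loupe, 36 mm wide, 26 mm high; origin at the centre of its underside. Behind it stands a tall cream examining instrument, an obstacle over roughly x = 0.57 to 0.97, y = -0.23 to -0.48 m, its head about 0.3 to 0.55 m up: an arm swinging in from the right at full reach strikes it, so draw the arm back first.
Things that resemble listed ones, but are neither listed nor needed, are in the scene too. What is shaped like the stand but turquoise is not meant. Of the things that look like the lever, the larger one is meant.

How it is judged:
By the outcome, as a careful person would: the job done as asked, in the order asked, and still so for the second after the job is handed in, with the robot touching nothing.
It also fails if it takes over 64 s, if anything falls off the work surface, if the arm or the gripper's body presses on something with over 40 N, if the wrist force passes 120 N, or if a joint passes its speed limit or range.

## Working session

There is one attempt and no reset: what is moved stays moved. The work goes in short steps, each a Python script; the robot and the scene stay as the last script left them, time stands still between calls to the robot, and variables do not carry over. Pictures are saved under pics/ and viewed, at most 10 in all, crops included, and the job is handed in when it is done.

```bash
ls; mkdir -p pics; python3 - <<'E'
from station import ctrl, get_state, vision, ticket, models
import cv2, numpy as np
s=get_state(); print(s['time'],s['tcp_pos'],s['eef_rot'],ctrl.pinch_z)
ims=[]
for c in ("side","top"):
    im,d=vision.grab_frame(c); np.savez(f'pics/{c}0.npz',im=im,d=d); cv2.imwrite(f'pics/{c}0.png',im)
    i=vision.camera_info(c); R=np.array(i['R']);print(c,-R.T@np.array(i['t']),R[2],np.array(i['mtx']).tolist(),i['dist_coeffs'])
    for t in ("power_box","lever","stand","cover"):
        print(c,t,[(np.round(r['point']).tolist(),round(r['p'],2)) for r in models.recognise(c,t)])
print(vision.camera_info('wrist')['hand_eye'])
E
```

```text
pics
0.0 [ 0.19327053 -0.59384553  0.23043483] [-8.74230899e-04  9.87639543e-01  1.56739731e-01 -1.61824477e-04] -0.0187
side [-0.02082977  0.43457275  0.78384225] [ 0.59937374 -0.40236114 -0.69199467] [[415.0764131519119, 0.0, 250.3058163438561], [0.0, 415.0764131519119, 194.19351717881793], [0.0, 0.0, 1.0]] [0.02486581 0.         0.         0.         0.        ]
side power_box [([188.0, 209.0], 0.62)]
side lever [([189.0, 208.0], 0.66), ([293.0, 156.0], 0.6), ([254.0, 160.0], 0.59)]
side stand [([287.0, 180.0], 0.9), ([311.0, 213.0], 0.81)]
side cover [([187.0, 203.0], 0.97)]
top [0.34622796 0.00203058 1.51061753] [ 0.16142877  0.00814786 -0.98685073] [[472.7213104694857, 0.0, 253.4117826091771], [0.0, 472.7213104694857, 194.5520911550707], [0.0, 0.0, 1.0]] [-0.16873067  0.          0.          0.          0.        ]
top power_box [([212.0, 168.0], 0.87)]
top lever [([285.0, 154.0], 0.61), ([300.0, 180.0], 0.59)]
top stand [([295.0, 188.0], 0.9), ([287.0, 228.0], 0.83)]
top cover [([209.0, 164.0], 0.79)]
[[ 2.62079848e-04 -9.53223874e-01 -3.02265078e-01  7.65354741e-02]
 [ 9.99999898e-01  3.60764251e-04 -2.70654077e-04 -8.38880248e-04]
 [ 3.67040362e-04 -3.02264976e-01  9.53223872e-01 -1.42550502e-01]
 [ 0.00000000e+00  0.00000000e+00  0.00000000e+00  1.00000000e+00]]
```

```bash
python3 - <<'E'
import cv2, numpy as np
a=cv2.imread('pics/side0.png');b=cv2.imread('pics/top0.png')
A=cv2.resize(a[100:280,120:380],None,fx=3,fy=3,interpolation=cv2.INTER_CUBIC)
B=cv2.resize(b[110:290,150:410],None,fx=3,fy=3,interpolation=cv2.INTER_CUBIC)
cv2.imwrite('pics/sc.png',A);cv2.imwrite('pics/tc.png',B)
E
```

```text
(no output)
```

View pics/sc.png

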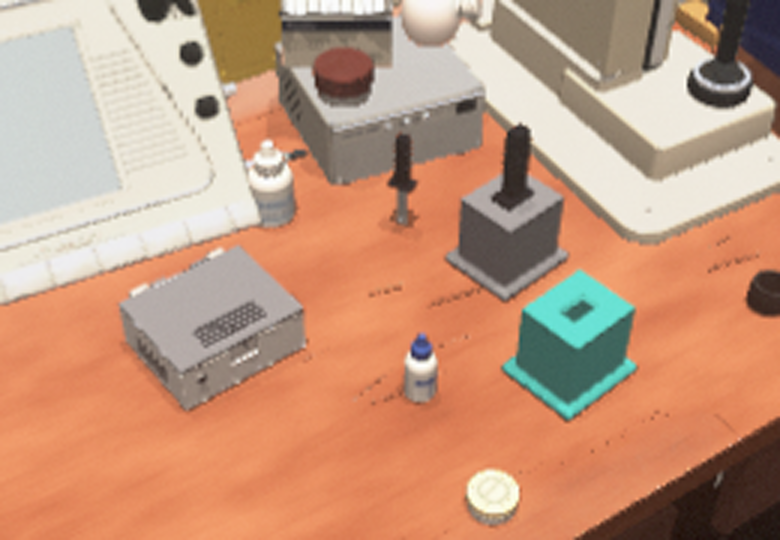

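View pics/tc.png

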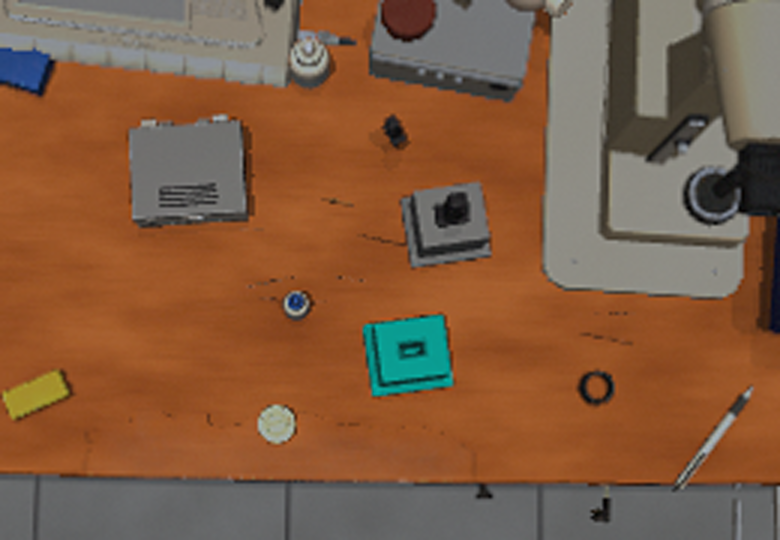

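Side crop: the cover box is at side px (190,205), with the pale notch in its right-lower (front, -x) face at about (201,218). The larger lever stands in the grey stand at (291,155). The two candidate levers are that one and the small free-standing one at (254,158). The lever in the grey stand is larger and stands in a stand as described, so it is the one meant. The turquoise stand at (311,213) is not meant.

```bash
cat > h.py <<'E'
import numpy as np, cv2
from scipy.spatial.transform import Rotation as Ro
from station import ctrl, get_state, vision, ticket, models
def q2R(q): return Ro.from_quat(np.r_[q[1:],q[0]]).as_matrix()
def R2q(R):
    q=Ro.from_matrix(R).as_quat(); return np.r_[q[3],q[:3]]
def cam(c,st=None):
    i=vision.camera_info(c);K=np.array(i['mtx']);D=np.array(i['dist_coeffs'])
    if c=='wrist':
        X=np.array(i['hand_eye']);Rt=q2R(st['eef_rot']);R=Rt@X[:3,:3];o=Rt@X[:3,3]+st['tcp_pos']
        return K,D,R,o          # R cam->world, o centre
    R=np.array(i['R']).T;return K,D,R,-R@np.array(i['t'])
def cloud(C,d):
    K,D,R,o=C;v,u=np.mgrid[:384,:512];p=np.stack([u,v],-1).reshape(-1,1,2).astype(float)
    n=cv2.undistortPoints(p,K,D).reshape(384,512,2)
    P=np.dstack([n,np.ones((384,512))])*d[...,None]
    W=P@R.T+o;W[d<=0]=np.nan;return W
def ray(C,uv):
    K,D,R,o=C;n=cv2.undistortPoints(np.array(uv,float).reshape(-1,1,2),K,D).reshape(-1,2)
    return np.c_[n,np.ones(len(n))]@R.T,o
def onz(C,uv,z):
    r,o=ray(C,uv);return o+r*((z-o[2])/r[:,2])[:,None]
def proj(C,X):
    K,D,R,o=C;return cv2.projectPoints((np.atleast_2d(X)-o)@R,np.zeros(3),np.zeros(3),K,D)[0].reshape(-1,2)
def rect(P):
    (c,s,a)=cv2.minAreaRect((P[:,:2]*1000).astype(np.float32))
    a=(a+45)%90-45
    return np.round(c,1),np.round(s,1),round(np.radians(a),3)
E
python3 - <<'E'
from h import *
for c in("side","top"):
    f=np.load(f'pics/{c}0.npz');C=cam(c);W=cloud(C,f['d'])
    def sel(uv,zl,zh,r):
        w=W.reshape(-1,3);c0=W[uv[1],uv[0]];m=(np.hypot(*(w[:,:2]-c0[:2]).T)<r)&(w[:,2]>zl)&(w[:,2]<zh);return w[m]
    st,bx=((287,180),(188,205)) if c=='side' else ((297,190),(212,168))
    for n,uv,zl,zh,r in(('stand',st,.066,.085,.075),('handle',st,.135,.17,.08),('cover',bx,.042,.062,.1)):
        P=sel(uv,zl,zh,r);print(c,n,len(P),np.round(np.median(P,0),4) if len(P) else '',rect(P) if len(P)>3 else '')
    f=W[150:300:1,150:300].reshape(-1,3);print('desk z',np.nanmedian(f[np.abs(f[:,2])<.02],0))
E
```

```text
side stand 381 [ 0.6173 -0.1186  0.0741] (array([ 626.6, -127.2]), array([62.4, 71.6]), np.float64(0.187))
side handle 61 [ 0.6226 -0.1242  0.1461] (array([ 625.3, -126.3]), array([17.5, 18.1]), np.float64(0.106))
side cover 1464 [0.6719 0.1519 0.049 ] (array([680. , 148.7]), array([112.1, 122.2]), np.float64(0.081))
desk z [ 0.55554865  0.09895037 -0.00114994]
top stand 380 [ 0.6202 -0.1262  0.0754] (array([ 625.7, -130.2]), array([61.3, 71.5]), np.float64(0.175))
top handle 40 [ 0.6232 -0.1284  0.1499] (array([ 625. , -129.3]), array([16.9, 17.5]), np.float64(0.105))
top cover 1201 [0.6749 0.1468 0.0501] (array([678.7, 148. ]), array([108.9, 120.8]), np.float64(0.083))
desk z [ 5.32597254e-01  1.01122650e-01 -1.15466927e-04]
```

```bash
cat >> h.py <<'E'
ST=np.array([.626,-.1285]);SY=.18;BX=np.array([.679,.148]);BY=.082
def Rz(a): return Ro.from_euler('z',a).as_matrix()
def lev(yaw,al):   # lever frame: tip direction al below horizontal (al=90deg: upright)
    d=np.array([np.cos(al),0,-np.sin(al)]);z=-d;y=np.array([0,1.,0]);return Rz(yaw)@np.c_[np.cross(y,z),y,z]
T={'A':np.c_[[0,1,0],[1,0,0],[0,0,-1]],'B':np.c_[[0,-1,0],[-1,0,0],[0,0,-1]],
   'C':np.c_[[1,0,0],[0,-1,0],[0,0,-1]],'D':np.c_[[-1,0,0],[0,1,0],[0,0,-1]]}  # tool axes in lever frame
E
python3 - <<'E'
from h import *
ik=lambda p,R:ctrl.ik(np.array(p).tolist(),R2q(R).tolist())
g=.115-.0187
for k,t in T.items():
    r=[];
    for z in(.106,.25): r.append(ik([*ST,z],lev(SY,np.pi/2)@t))
    b=Rz(BY)@[-1,0,0]
    for al in(20,30,40):
        a=np.radians(al);L=lev(BY,a)
        for dx,z in((.035,.035),(.07,.035),(-.02,.12)):
            tip=np.r_[BX,0]+b*dx+[0,0,z];r.append(ik(tip+L[:,2]*g,L@t))
    print(k,[None if q is None else np.round(q,2).tolist() for q in r])
for p in([.2,-.4,.35],[.4,-.1,.35],[.5,-.1,.3],[.45,.13,.3]): print(ik(p,lev(0,np.pi/2)@T['C']), )
E
```

```text
A [[0.57, 0.72, -0.72, 1.62, 0.54, 1.01, -0.14], [0.64, 0.62, -0.86, 1.42, 0.47, 1.31, -0.07], None, None, None, None, None, None, None, None, [0.38, 0.69, -1.23, 2.35, 2.06, 1.05, -2.18]]
B [[0.1, 0.64, 0.1, 1.62, -0.08, 0.88, -2.73], [0.17, 0.51, -0.01, 1.43, 0.0, 1.2, -2.8], None, None, None, None, None, None, None, None, [0.38, 0.69, -1.23, 2.35, 2.06, 1.05, 0.97]]
C [[0.38, 0.66, -0.37, 1.62, 0.28, 0.92, -1.48], [0.44, 0.54, -0.47, 1.43, 0.25, 1.23, -1.45], None, None, None, None, None, None, None, None, [-0.08, 0.45, -0.44, 2.36, 2.4, 0.65, 2.09]]
D [[0.69, 0.81, -0.97, 1.62, 0.72, 1.12, 1.28], [0.71, 0.67, -1.03, 1.42, 0.57, 1.37, 1.41], None, None, None, None, None, None, None, None, [0.38, 0.69, -1.23, 2.35, 2.06, 1.05, -0.6]]
[ 1.23331631  0.1417009  -0.21397001  1.71446181  0.03122704  1.28875009
 -0.55806314]
[ 0.7484528   0.09891573 -0.628566    1.77991185  0.06061039  1.28208249
 -1.46585716]
[ 0.55606222  0.30133222 -0.55606368  1.67500258  0.16803139  1.21318121
 -1.6096515 ]
[ 0.47277284  0.33518793 -1.10319901  1.76458187  0.31598996  1.23729554
 -2.28441645]
```

```bash
python3 - <<'E'
from h import *
ik=lambda p,R:ctrl.ik(np.array(p).tolist(),R2q(R).tolist())
g=.115-.0187
b=Rz(BY)@[-1,0,0]
def arc(th,ins,drop): # point on cover underside-ish
    r=.1035-ins; h=np.r_[BX,.045]-b*.0535
    u=b*np.cos(th)+[0,0,np.sin(th)]; n=np.array(b*np.sin(th))-[0,0,np.cos(th)]
    return h+u*r+n*drop
for k in T:
  for yaw in(BY,BY+.2):
    for al in(45,50,55,60,65,70):
        a=np.radians(al);L=lev(yaw,a);s=''
        pts=[np.r_[BX,0]+b*.10+[0,0,.08],arc(0,.010,.02)]+[arc(np.radians(t),.012,.01) for t in(20,40,55,70)]
        s=[ik(p+L[:,2]*g,L@T[k]) for p in pts]
        print(k,round(yaw,2),al,''.join('.' if q is None else 'o' for q in s),[None if q is None else np.round(q,1).tolist() for q in (s[1],s[5])] if al in(55,60) else '')
for be in(-30,-20,-10):
    for k in 'CD':
        R=lev(SY,np.pi/2-np.radians(be))@T[k];p=np.r_[ST,.125]+R[:,2]*.0187;print('tilt',be,k,R[:,2].round(2),ik(p,R) is not None)
E
```

```text
A 0.08 45 ..oooo 
A 0.08 50 oooooo 
A 0.08 55 oooooo [[0.4, 0.8, -1.2, 2.3, 1.8, 1.0, -2.0], [0.1, 0.4, -0.6, 2.1, 1.3, 0.4, -1.4]]
A 0.08 60 oooooo [[0.4, 0.7, -1.2, 2.2, 1.6, 0.9, -1.8], [0.1, 0.4, -0.7, 2.0, 1.0, 0.5, -1.1]]
A 0.08 65 oooooo 
A 0.08 70 oooooo 
A 0.28 45 ..oooo 
A 0.28 50 .ooooo 
A 0.28 55 oooooo [[0.5, 0.8, -1.2, 2.3, 1.9, 0.8, -1.8], [0.4, 0.4, -0.8, 2.1, 1.2, 0.4, -1.1]]
A 0.28 60 oooooo [[0.5, 0.7, -1.2, 2.2, 1.6, 0.7, -1.5], [0.1, 0.4, -0.5, 2.0, 0.5, 0.3, -0.5]]
A 0.28 65 oooooo 
A 0.28 70 oooooo 
B 0.08 45 ..oooo 
B 0.08 50 oooooo 
B 0.08 55 oooooo [[0.4, 0.8, -1.2, 2.3, 1.8, 1.0, 1.2], [-1.0, 0.5, 1.0, 2.1, -1.3, 0.4, -2.1]]
B 0.08 60 oooooo [[0.3, 0.6, -1.0, 2.2, 1.6, 0.7, 1.3], [0.5, 0.6, -1.2, 2.0, 1.3, 0.8, 1.8]]
B 0.08 65 oooooo 
B 0.08 70 oooooo 
B 0.28 45 ..oooo 
B 0.28 50 .ooooo 
B 0.28 55 oooooo [[0.5, 0.8, -1.2, 2.3, 1.9, 0.8, 1.4], [-0.5, 0.4, 0.4, 2.1, -1.0, 0.2, -2.1]]
B 0.28 60 oooooo [[0.2, 0.5, -0.6, 2.2, 1.7, 0.3, 1.5], [-0.3, 0.4, 0.1, 2.0, -0.2, 0.3, -2.9]]
B 0.28 65 oooooo 
B 0.28 70 oooooo 
C 0.08 45 ..oooo 
C 0.08 50 oooooo 
C 0.08 55 
[... 522 characters left out ...]
.08 55 oooooo [[0.4, 0.8, -1.2, 2.3, 1.8, 1.0, -0.4], [-0.3, 0.3, -0.1, 2.1, 1.0, 0.2, 0.4]]
D 0.08 60 oooooo [[0.4, 0.7, -1.2, 2.2, 1.6, 0.9, -0.2], [0.4, 0.5, -1.1, 2.0, 1.2, 0.8, 0.3]]
D 0.08 65 oooooo 
D 0.08 70 oooooo 
D 0.28 45 ..oooo 
D 0.28 50 .ooooo 
D 0.28 55 oooooo [[0.5, 0.8, -1.2, 2.3, 1.9, 0.8, -0.2], [0.4, 0.4, -0.8, 2.1, 1.2, 0.4, 0.4]]
D 0.28 60 oooooo [[0.5, 0.7, -1.2, 2.2, 1.6, 0.7, 0.0], [0.0, 0.4, -0.3, 2.0, 0.4, 0.3, 1.3]]
D 0.28 65 oooooo 
D 0.28 70 oooooo 
tilt -30 C [-0.49 -0.09 -0.87] True
tilt -30 D [-0.49 -0.09 -0.87] True
tilt -20 C [-0.34 -0.06 -0.94] True
tilt -20 D [-0.34 -0.06 -0.94] True
tilt -10 C [-0.17 -0.03 -0.98] True
tilt -10 D [-0.17 -0.03 -0.98] True
```

```bash
python3 - <<'E'
from h import *
up=lambda y:R2q(lev(y,np.pi/2)@T['A']).tolist()
def shot(n):
    ctrl.pause(.2);s=get_state();im,d=vision.grab_frame('wrist');cv2.imwrite(f'pics/{n}.png',im)
    np.savez(f'pics/{n}.npz',im=im,d=d,p=s['tcp_pos'],q=s['eef_rot']);print(n,s['time'],s['tcp_pos'].round(3),s['qpos'].round(2))
q=get_state()['eef_rot']
ctrl.movep([.2,-.42,.35],q)
ctrl.movep([.42,-.1,.36],up(SY)); print(get_state()['time'])
ctrl.movep([.55,.15,.30],up(BY));shot('b1')
ctrl.movep([.50,.20,.24],up(BY));shot('b2')
ctrl.movep([.55,-.10,.33],up(SY));shot('s1')
ctrl.movep([.62,-.14,.29],up(SY));shot('s2')
a=np.hstack([cv2.imread(f'pics/{n}.png') for n in('b2','s2')]);cv2.imwrite('pics/m.png',cv2.resize(a,(800,300)))
E
```

```text
2.7917
b1 4.1 [0.55  0.148 0.3  ] [ 0.28  0.49 -0.96  1.52  0.41  1.34 -0.64]
b2 4.8083 [0.501 0.199 0.241] [ 0.2   0.49 -0.96  1.71  0.43  1.17 -0.8 ]
s1 6.2667 [ 0.55  -0.098  0.33 ] [ 0.77  0.47 -1.04  1.49  0.41  1.41 -0.1 ]
s2 6.9667 [ 0.62  -0.139  0.291] [ 0.7   0.62 -0.98  1.36  0.51  1.42 -0.08]
```

View pics/m.png

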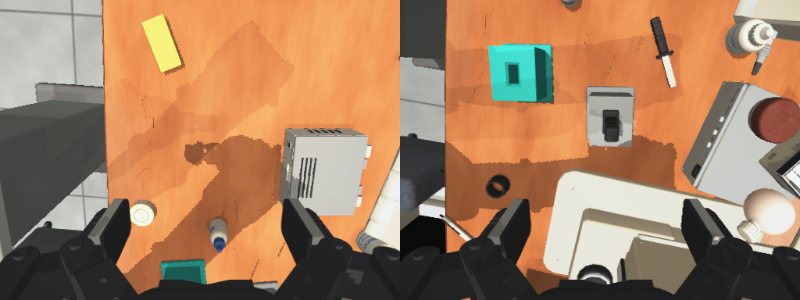

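The left panel (b2) shows the box at about px (415,220), with its front on the left. The right panel (s2) shows the lever handle in the grey stand at about px (269,160). The small lever, which lies free, is at about (337,66), and the turquoise stand is at (152,95). This agrees with the enlarged side crop: the large lever in the grey stand is the target.

```bash
python3 - <<'E'
from h import *
def ld(n):
    f=np.load(f'pics/{n}.npz');s=dict(tcp_pos=f['p'],eef_rot=f['q']);C=cam('wrist',s);return f['im'],C,cloud(C,f['d'])
for n in('b1','b2','s1','s2'):
    im,C,W=ld(n);w=W.reshape(-1,3);w=w[np.isfinite(w[:,0])]
    for nm,c,zl,zh,r in(('stand',ST,.068,.082,.055),('handle',ST,.14,.16,.03),('cover',BX,.044,.056,.09),('desk',(ST if n[0]=='s' else BX)-[.12,0],-.02,.02,.04)):
        P=w[(np.hypot(*(w[:,:2]-c).T)<r)&(w[:,2]>zl)&(w[:,2]<zh)]
        if len(P)<30: continue
        print(n,nm,len(P),'z',np.median(P[:,2]).round(4),*rect(P))
        if nm=='cover':
            R=Rz(BY)[:2,:2];L=(P[:,:2]-BX)@R; y=L[:,1]; 
            fr=[L[(abs(y-t)<.005),0].min()for t in np.arange(-.05,.051,.02)]
            print('  front x per y',np.round(np.array(fr)*1000,1),'y range',np.round(1000*np.array([y[abs(L[:,0])<.03].min(),y[abs(L[:,0])<.03].max()]),1))
E
```

```text
b1 stand 859 z 0.0747 [ 620.5 -108.1] [59.2 30.2] 0.155
b1 cover 8240 z 0.0497 [677.7 147.9] [108.1 119.9] 0.082
  front x per y [-55.4 -55.2 -55.  -55.3 -55.3 -55.2] y range [-60.   59.9]
b1 desk 2801 z -0.0004 [558.9 148.1] [78.9 79.3] 0.09
b2 cover 9003 z 0.0496 [676.9 148.2] [108.2 120.4] 0.089
  front x per y [-31.1 -55.9 -56.  -56.1 -56.2 -56.4] y range [-59.7  60.1]
b2 desk 3225 z -0.0005 [559.4 148.1] [78.8 79.6] 0.095
s1 stand 2099 z 0.075 [ 624.4 -130.2] [60.5 70.9] 0.167
s1 handle 313 z 0.1503 [ 623.9 -129.7] [16.5 18.4] 0.166
s1 cover 1570 z 0.0495 [681.7  94.4] [107.9  23.2] 0.203Traceback (most recent call last):
  File "<stdin>", line 12, in <module>
    return umr_minimum(a, axis, None, out, keepdims, initial, where)
ValueError: zero-size array to reduction operation minimum which has no identity
```

```bash
cat >> h.py <<'E'
ST=np.array([.6242,-.1299]);SY=.167;BY=.085
FR=np.r_[BX+Rz(.082)[:2,:2]@[-.0556,0],.045]   # lower front edge of cover, middle
G=.106-.0095
def show(n):
    s=get_state();print(n,round(s['time'],2),s['tcp_pos'].round(4),'F',np.round(s['contact_force'],1),'w',round(s['width'],4),'g',np.round(s['gripper_force'],1),'q',s['qpos'].round(2))
def tipmove(tip,al,yaw,lin=True,v=.15):
    L=lev(yaw,al);p=(np.array(tip)+L[:,2]*G).tolist();q=R2q(L@T['A']).tolist()
    (ctrl.movel(p,q,max_speed=v) if lin else ctrl.movep(p,q))
def box(dx,z,dy=0): return np.r_[FR[:2]+Rz(BY)[:2,:2]@[dx,dy],z]  # dx mm behind front edge
E
python3 - <<'E'
from h import *
q=R2q(lev(SY,np.pi/2)@T['A']).tolist()
ctrl.movep([*ST,.22],q)
ctrl.movel([*ST,.106],q);show('down')
ctrl.close_gripper(force=80);ctrl.pause(.2);show('closed')
ctrl.movel([*ST,.26],q);show('up')
im,d=vision.grab_frame('side');cv2.imwrite('pics/lift.png',cv2.resize(im[60:240,140:400],None,fx=3,fy=3))
for al in(50,52,55):
    for dx,z in((-.06,.1),(-.02,.06),(.012,.03),(.02,.12)):
        L=lev(BY,np.radians(al));r=ctrl.ik((box(dx,z)+L[:,2]*G).tolist(),R2q(L@T['A']).tolist());print(al,None if r is None else r.round(2))
E
```

```text
down 8.31 [ 0.625  -0.1298  0.1073] F [0.5 0.7 0.9] w 0.0852 g 0.0 q [ 0.66  0.77 -0.89  1.62  0.66  1.07 -0.25]
closed 9.15 [ 0.6243 -0.1299  0.1062] F [ 0.4 -1.5  1.8] w 0.0148 g 77.8 q [ 0.66  0.77 -0.88  1.62  0.66  1.07 -0.25]
up 10.32 [ 0.6237 -0.1301  0.2589] F [ 0.6 -0.4 -1. ] w 0.0151 g 77.8 q [ 0.68  0.64 -0.97  1.41  0.53  1.36 -0.13]
50 [ 0.39  0.46 -1.22  2.48  1.82  0.81 -2.2 ]
50 [ 0.35  0.65 -1.23  2.45  1.91  0.97 -2.2 ]
50 [ 0.35  0.78 -1.23  2.41  1.97  1.07 -2.16]
50 [ 0.45  0.53 -1.22  2.28  1.72  0.79 -1.92]
52 [ 0.42  0.44 -1.22  2.44  1.74  0.76 -2.1 ]
52 [ 0.38  0.63 -1.22  2.41  1.85  0.92 -2.12]
52 [ 0.37  0.77 -1.23  2.37  1.91  1.01 -2.09]
52 [ 0.46  0.52 -1.22  2.24  1.63  0.77 -1.82]
55 [ 0.45  0.43 -1.22  2.38  1.6   0.7  -1.93]
55 [ 0.4   0.62 -1.22  2.35  1.73  0.85 -1.98]
55 [ 0.39  0.75 -1.23  2.31  1.8   0.94 -1.98]
55 [-0.32  0.3  -0.07  2.19  1.25  0.2  -1.48]
```

View pics/lift.png

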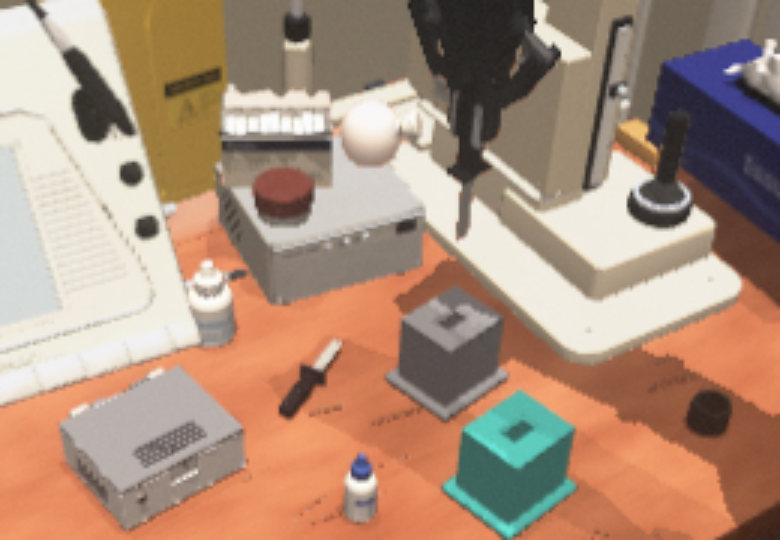

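The lever hangs straight from the gripper, with its tip at about lift-crop px (460,235). The notch shows on the box front at about (212,463), and nothing stands between them.

The small look-alike lever now lies flat at about (310,380). It was standing free on its tip at the start and was already lying down in s2, before the arm came near it.

```bash
cat >> h.py <<'E'
AL=np.radians(52)
def line(s,off=.00436): return box(-off*np.sin(AL)+s*np.cos(AL),.045-off*np.cos(AL)-s*np.sin(AL))
E
python3 - <<'E'
from h import *
tipmove([.50,.0,.17],np.radians(75),.12,False);show('mid')
tipmove(line(-.07),AL,BY,False);show('pre')
tipmove(line(-.010),AL,BY,v=.1);ctrl.pause(.2);show('near')
s=get_state();im,d=vision.grab_frame('wrist');np.savez('pics/n.npz',im=im,d=d,p=s['tcp_pos'],q=s['eef_rot'])
C=cam('wrist',s);Lr=q2R(s['eef_rot']);tip=s['tcp_pos']+Lr[:,2]*G
u=proj(C,[tip,FR,box(0,.027),box(0,.045,.013),box(0,.045,-.013)]);print('wrist px tip,edge,sill,notch+-',u.round(1).tolist(),tip.round(4),line(-.01).round(4))
c=u[1].astype(int);x0=int(np.clip(c[0]-80,0,352));y0=int(np.clip(c[1]-60,0,264));print('crop0',x0,y0)
a=cv2.resize(im[y0:y0+120,x0:x0+160],None,fx=5,fy=5,interpolation=cv2.INTER_CUBIC);
for p in u: cv2.circle(a,tuple(((p-[x0,y0])*5+2).astype(int)),4,(0,0,255),1)
cv2.imwrite('pics/near.png',a)
im,d=vision.grab_frame('side');Cs=cam('side');us=proj(Cs,[tip,FR,box(0,.027)]);print('side',us.round(1).tolist())
b=cv2.resize(im[170:250,150:270],None,fx=6,fy=6,interpolation=cv2.INTER_CUBIC)
for p in us: cv2.circle(b,tuple(((p-[150,170])*6+3).astype(int)),5,(0,0,255),1)
cv2.imwrite('pics/nears.png',b)
E
```

```text
mid 11.19 [ 0.4757 -0.0037  0.2635] F [0.  0.3 0.1] w 0.0154 g 77.8 q [ 0.97  0.23 -1.21  2.03  0.34  0.79 -0.29]
pre 13.18 [0.5186 0.1344 0.1735] F [ 0.   0.4 -0.6] w 0.0152 g 77.8 q [-0.47  0.27  0.03  2.43  2.29  0.28 -2.59]
near 14.12 [0.5547 0.1378 0.1269] F [-0.1  0.6 -1.3] w 0.0149 g 77.8 q [-0.32  0.42 -0.12  2.41  2.46  0.4  -2.75]
wrist px tip,edge,sill,notch+- [[264.5, 197.0], [269.5, 193.1], [255.7, 188.0], [269.6, 177.0], [269.4, 208.8]] [0.614  0.1428 0.0509] [0.614  0.1426 0.0502]
crop0 189 133
side [[203.9, 215.0], [202.0, 214.4], [202.5, 219.4]]
```

View pics/near.png

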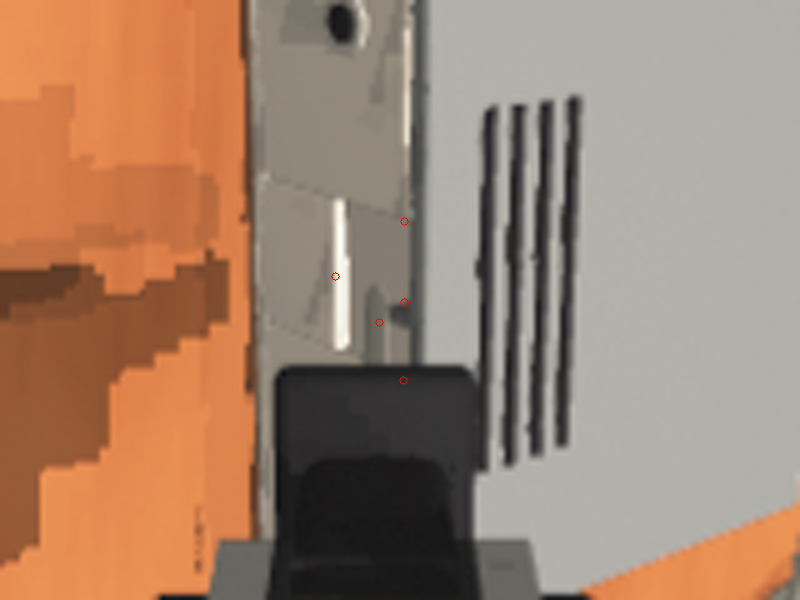

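View pics/nears.png

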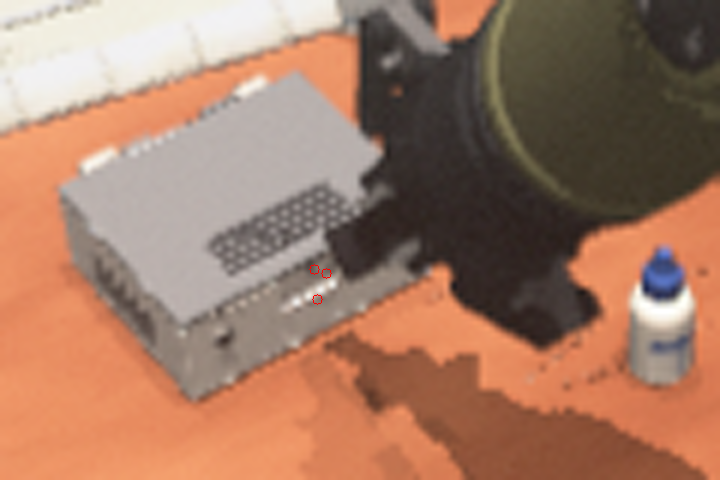

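In the wrist crop the lit notch sill spans (334–348, 200–348), which matches the predicted sill mark at (335,276). The blade end shows at about (377,285–365), matching the predicted tip at (380,322). The cover edge is at about x = 410. The alignment is within about 1 mm, so I'm inserting.

```bash
python3 - <<'E'
from h import *
for s in(.0,.008,.016,.023):
    tipmove(line(s),AL,BY,v=.06);show(f's{s}')
    if np.linalg.norm(get_state()['contact_force'])>12: print('stop');break
s=get_state();print((s['tcp_pos']+q2R(s['eef_rot'])[:,2]*G).round(4),line(.023).round(4))
E
```

```text
s0.0 14.54 [0.561  0.138  0.1178] F [-0.  -0.7 -0.2] w 0.0152 g 77.8 q [-0.31  0.44 -0.13  2.4   2.48  0.42 -2.76]
s0.008 14.82 [0.566  0.1385 0.1116] F [ 0.9 -0.3 -0.6] w 0.0151 g 77.8 q [-0.3   0.46 -0.14  2.39  2.49  0.43 -2.77]
s0.016 15.11 [0.5709 0.1389 0.1053] F [ 0.6  0.8 -0.2] w 0.0149 g 77.8 q [-0.29  0.48 -0.15  2.39  2.5   0.45 -2.78]
s0.023 15.38 [0.5752 0.1393 0.0999] F [-0.3 -0.5  0.1] w 0.0151 g 77.8 q [-0.28  0.5  -0.16  2.38  2.51  0.46 -2.78]
[0.6344 0.1443 0.0238] [0.6343 0.1444 0.0242]
```

```bash
cat >> h.py <<'E'
def edge(th,r=.1035,n=0.): # (dx,z) in box frame from front
    return np.array([.1035-r*np.cos(th)-n*np.sin(th)*-1*-1, .045+r*np.sin(th)-n*np.cos(th)]) if False else np.array([.1035-r*np.cos(th)-n*np.sin(th)*(-1)**0*-1*-1,.045+r*np.sin(th)-n*np.cos(th)])
E
sed -i '/^def edge/,$d' h.py; cat >> h.py <<'E'
def under(th,r,n):  # (dx,z): r from the hinge along the cover, n off its underside
    return box(.1035-r*np.cos(th)+n*np.sin(th),.045+r*np.sin(th)-n*np.cos(th))
E
python3 - <<'E'
from h import *
nh=np.array([np.sin(AL),np.cos(AL)])
rel=np.array([-.0015*nh[0]+.023*np.cos(AL),-.0015*nh[1]-.023*np.sin(AL)])
def show_(t): show(t)
for t in(0,10,20,30,40,52):
    th=np.radians(t);e=np.array([.1035*(1-np.cos(th)),.045+.1035*np.sin(th)])+rel
    tipmove(box(*e),AL,BY,v=.1);show(t)
    if np.linalg.norm(get_state()['contact_force'])>25: print('stop');break
im,d=vision.grab_frame('top');W=cloud(cam('top'),d).reshape(-1,3)
R=Rz(BY)[:2,:2];L=np.c_[(W[:,:2]-FR[:2])@R,W[:,2]];m=(abs(L[:,1])<.058)&(abs(L[:,1])>.035)&(L[:,0]>0)&(L[:,0]<.1)&(L[:,2]>.05)&(L[:,2]<.17)
p=np.polyfit(L[m,0],L[m,2],1);print('cover slope deg',-np.degrees(np.arctan(p[0])),m.sum())
E
```

```text
0 15.62 [0.5776 0.1396 0.1023] F [ 0.   1.  -0.5] w 0.0152 g 77.8 q [-0.28  0.49 -0.15  2.38  2.51  0.45 -2.78]
10 15.96 [0.5782 0.1396 0.1199] F [-2.3 -0.9 -1.7] w 0.0149 g 78.3 q [-0.31  0.45 -0.11  2.36  2.47  0.39 -2.74]
20 16.29 [0.5837 0.1402 0.1375] F [-1.6 -0.8 -0.9] w 0.0151 g 78.1 q [-0.34  0.42 -0.06  2.33  2.42  0.32 -2.68]
30 16.62 [0.5918 0.1408 0.154 ] F [-0.5  0.5 -0.7] w 0.0151 g 78.1 q [-0.39  0.39  0.01  2.29  2.37  0.25 -2.62]
40 16.96 [0.6016 0.1416 0.1683] F [-1.6 -0.3 -0.4] w 0.015 g 78.1 q [-0.43  0.37  0.08  2.25  2.28  0.19 -2.53]
52 17.46 [0.6167 0.1423 0.183 ] F [ 0.6 -0.8 -1.7] w 0.0149 g 78.1 q [-0.36  0.36 -0.    2.2   1.91  0.18 -2.13]
cover slope deg 44.68103260181221 191
```

```bash
sed -i 's/+n\*np.sin(th),/-n*np.sin(th),/' h.py; cat >> h.py <<'E'
def cover_deg():
    im,d=vision.grab_frame('top');W=cloud(cam('top'),d).reshape(-1,3)
    R=Rz(BY)[:2,:2];L=np.c_[(W[:,:2]-FR[:2])@R,W[:,2]];m=(abs(L[:,1])<.058)&(abs(L[:,1])>.035)&(L[:,0]>0.03)&(L[:,0]<.135)&(L[:,2]>.055)&(L[:,2]<.17)
    P=L[m][:,[0,2]];v=np.linalg.svd(P-P.mean(0),full_matrices=False)[2][0];hi=P[P[:,1].argmax()]
    return 'svd',np.degrees(np.arctan2(abs(v[1]),abs(v[0]))).round(1),len(P),'highest',hi.round(4),np.degrees(np.arctan2(hi[1]-.045,.1035-hi[0])).round(1)
E
python3 - <<'E'
from h import *
for t,a in((58,57),(66,60),(74,63),(82,66)):
    th=np.radians(t);tipmove(under(th,.082,.0012),np.radians(a),BY,v=.1);show(t)
    if np.linalg.norm(get_state()['contact_force'])>25: print('stop');break
print(cover_deg())
im,d=vision.grab_frame('side');cv2.imwrite('pics/open.png',cv2.resize(im[110:270,110:310],None,fx=4,fy=3.75*4/3.75))
E
```

```text
Traceback (most recent call last):
  File "h.py", line 42, in tipmove
    (ctrl.movel(p,q,max_speed=v) if lin else ctrl.movep(p,q))
     ~~~~~~~~~~^^^^^^^^^^^^^^^^^
station.Unreachable: the arm cannot follow that straight line within its joint ranges
```

```bash
python3 -c "
import cv2;a=cv2.imread('pics/open.png');print(a.shape);cv2.imwrite('pics/open.png',a[:600,:800])"
```

```text
[ WARN:0@0.011] global loadsave.cpp:275 findDecoder imread_('pics/open.png'): can't open/read file: check file path/integrity
Traceback (most recent call last):
AttributeError: 'NoneType' object has no attribute 'shape'
```

```bash
python3 - <<'E'
from h import *
q0=get_state()['qpos']
for t,a,y in((52,52,BY),(54,56,BY),(56,60,BY),(58,57,BY),(58,60,BY),(66,63,BY),(74,66,BY),(82,70,BY),(58,57,.25),(58,57,-.1),(66,63,.25),(66,63,-.1)):
    L=lev(y,np.radians(a));r=ctrl.ik((under(np.radians(t),.082,.0012)+L[:,2]*G).tolist(),R2q(L@T['A']).tolist())
    print(t,a,round(y,2),None if r is None else (r.round(2),abs(r-q0).max().round(2)))
E
```

```text
52 52 0.09 (array([-0.36,  0.36, -0.01,  2.2 ,  1.88,  0.18, -2.11]), np.float64(0.02))
54 56 0.09 (array([-0.22,  0.36, -0.16,  2.11,  1.12,  0.23, -1.32]), np.float64(0.81))
56 60 0.09 (array([-0.02,  0.39, -0.43,  2.01,  0.88,  0.39, -1.05]), np.float64(1.08))
58 57 0.09 (array([-0.14,  0.37, -0.27,  2.07,  1.02,  0.29, -1.21]), np.float64(0.92))
58 60 0.09 (array([-0.01,  0.39, -0.43,  2.  ,  0.88,  0.4 , -1.05]), np.float64(1.09))
66 63 0.09 (array([ 0.06,  0.42, -0.53,  1.91,  0.74,  0.52, -0.89]), np.float64(1.24))
74 66 0.09 (array([ 0.1 ,  0.46, -0.59,  1.81,  0.66,  0.63, -0.79]), np.float64(1.34))
82 70 0.09 (array([ 0.12,  0.51, -0.64,  1.69,  0.6 ,  0.77, -0.7 ]), np.float64(1.44))
58 57 0.25 (array([ 0.15,  0.39, -0.55,  2.07,  1.02,  0.27, -0.99]), np.float64(1.14))
58 57 -0.1 (array([-0.4 ,  0.38, -0.05,  2.03,  0.96,  0.37, -1.38]), np.float64(0.95))
66 63 0.25 (array([ 0.21,  0.44, -0.66,  1.91,  0.69,  0.48, -0.64]), np.float64(1.49))
66 63 -0.1 (array([-0.09,  0.42, -0.42,  1.88,  0.78,  0.59, -1.14]), np.float64(1.13))
```

```bash
cat > go.py <<'E'
from h import *
r=np.radians
tipmove(under(r(50),.080,.016),AL,BY,v=.12);show('back')
tipmove(under(r(50),.080,.018),r(62),BY,False);show('reorient')
print(cover_deg())
for t,a in((52,62),(60,63),(68,65),(76,67),(83,70)):
    tipmove(under(r(t),.082,.0012),r(a),BY,v=.1);show(t)
    if np.linalg.norm(get_state()['contact_force'])>25: print('stop');break
print(cover_deg())
im,d=vision.grab_frame('side');cv2.imwrite('pics/open.png',cv2.resize(im[110:260,110:310],None,fx=4,fy=4))
E
python3 go.py
```

```text
back 17.8 [0.6036 0.1414 0.1714] F [ 0.4 -0.3 -0.8] w 0.015 g 78.1 q [-0.28  0.37 -0.12  2.24  2.02  0.24 -2.25]
reorient 18.84 [0.6169 0.1426 0.18  ] F [ 0.5 -0.1 -0.5] w 0.0151 g 78.1 q [ 0.06  0.41 -0.54  2.03  0.95  0.44 -1.13]
('svd', np.float64(52.9), 187, 'highest', array([0.0465, 0.1351]), np.float64(57.7))
52 19.24 [0.6303 0.1439 0.194 ] F [-0.1  0.4 -0.2] w 0.0148 g 78.2 q [ 0.09  0.41 -0.58  1.98  0.89  0.48 -1.05]
60 19.52 [0.6411 0.1448 0.201 ] F [ 0.5  0.2 -0.9] w 0.0151 g 78.3 q [ 0.12  0.43 -0.62  1.93  0.83  0.53 -0.98]
68 19.82 [0.6543 0.146  0.2076] F [ 0.1  0.3 -0.8] w 0.0153 g 78.3 q [ 0.15  0.46 -0.67  1.86  0.77  0.62 -0.89]
76 20.12 [0.668  0.1472 0.2126] F [-0.6 -0.7 -1.3] w 0.0153 g 78.3 q [ 0.17  0.49 -0.7   1.78  0.72  0.7  -0.83]
83 20.43 [0.6825 0.1485 0.2165] F [ 0.1  0.1 -0. ] w 0.0155 g 78.3 q [ 0.17  0.53 -0.73  1.68  0.67  0.8  -0.75]
('svd', np.float64(84.0), 47, 'highest', array([0.094 , 0.1542]), np.float64(85.1))
```

View pics/open.png

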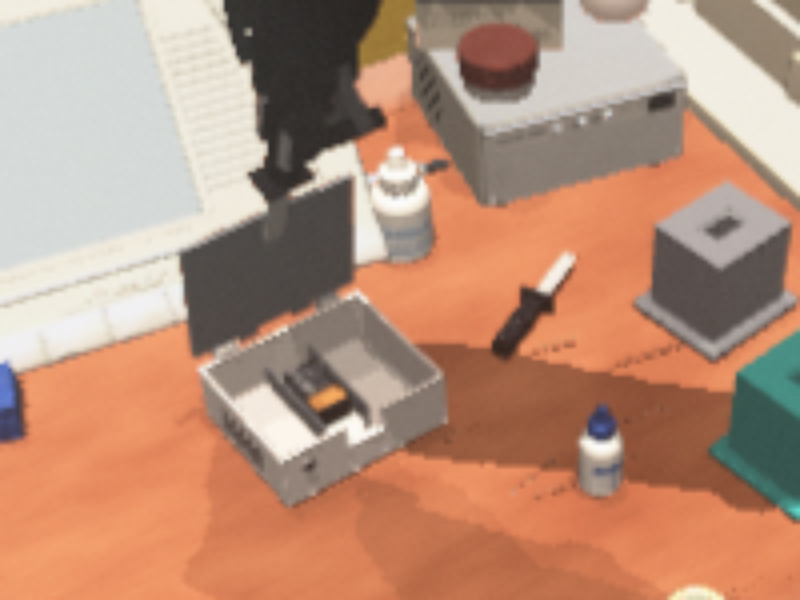

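The cover stands open at about 84°, pushed by the blade tip only, and the notch and battery are visible. Next I take the lever back over the stand and check how it sits in the grip.

```bash
python3 - <<'E'
from h import *
r=np.radians
tipmove(under(r(83),.085,.06),r(70),BY,v=.15)
tipmove(under(r(83),.085,.06)+[-.02,-.06,.06],r(80),BY,v=.2);show('clear')
print(cover_deg())
q=R2q(lev(SY,np.pi/2)@T['A']).tolist()
ctrl.movep([*ST,.26],q);ctrl.movel([*ST,.196],q);ctrl.pause(.4);show('over')
s=get_state();R=q2R(s['eef_rot']);tip=s['tcp_pos']+R[:,2]*G
print('tip pred',tip.round(4),'tilt',R[:,2].round(4))
pts=[tip,tip-R[:,2]*.065]
for c in('side','top'):
    im,d=vision.grab_frame(c);C=cam(c)
    print(c,'pred',proj(C,pts).round(1).tolist(),[(np.round(x['point'],1),round(x['p'],2)) for x in models.recognise(c,'lever_tip')],[(np.round(x['point'],1),round(x['p'],2)) for x in models.recognise(c,'pocket')], proj(C,[[*ST,.075]]).round(1))
    if c=='side':
        u=proj(C,pts+[[*ST,.075]]);b=cv2.resize(im[90:200,230:360],None,fx=5,fy=5,interpolation=cv2.INTER_CUBIC)
        for p in u: cv2.circle(b,tuple(((p-[230,90])*5+2).astype(int)),4,(0,0,255),1)
        cv2.imwrite('pics/over.png',b)
    W=cloud(C,d).reshape(-1,3);m=(np.hypot(*(W[:,:2]-tip[:2]).T)<.012)&(W[:,2]>tip[2]+.004)&(W[:,2]<tip[2]+.06)
    P=W[m]; 
    for a,bb in((.004,.02),(.02,.04),(.04,.06)):
        Q=P[(P[:,2]>tip[2]+a)&(P[:,2]<tip[2]+bb)];print('  blade',len(Q),Q.mean(0).round(4) if len(Q) else '')
E
```

```text
clear 21.65 [0.6207 0.0852 0.2763] F [-0.6  0.6 -0.8] w 0.0147 g 78.3 q [ 0.35  0.47 -0.84  1.59  0.45  1.09 -0.51]
('svd', np.float64(86.0), 12, 'highest', array([0.0949, 0.1532]), np.float64(85.5))
over 23.54 [ 0.6243 -0.13    0.1964] F [-0.4 -0.1 -0.1] w 0.0151 g 78.3 q [ 0.62  0.65 -0.81  1.51  0.49  1.19 -0.1 ]
tip pred [ 0.6244 -0.13    0.0999] tilt [ 6.e-04 -2.e-04 -1.e+00]
side pred [[292.4, 158.5], [294.5, 138.3]] [(array([292.1, 134.2]), 0.55), (array([241.2, 183.7]), 0.48)] [(array([309.9, 215.3]), 0.68), (array([291.3, 178.3]), 0.58)] [[291.7 165.9]]
  blade 24 [ 0.6251 -0.1265  0.1132]
  blade 21 [ 0.6253 -0.1278  0.1304]
  blade 22 [ 0.6251 -0.127   0.148 ]
top pred [[300.9, 179.9], [302.9, 175.6]] [(array([264.8, 166.1]), 0.7)] [(array([282.2, 226.1]), 0.95), (array([293.9, 190. ]), 0.8)] [[300.1 181.5]]
  blade 0 
  blade 0 
  blade 0
```

View pics/over.png

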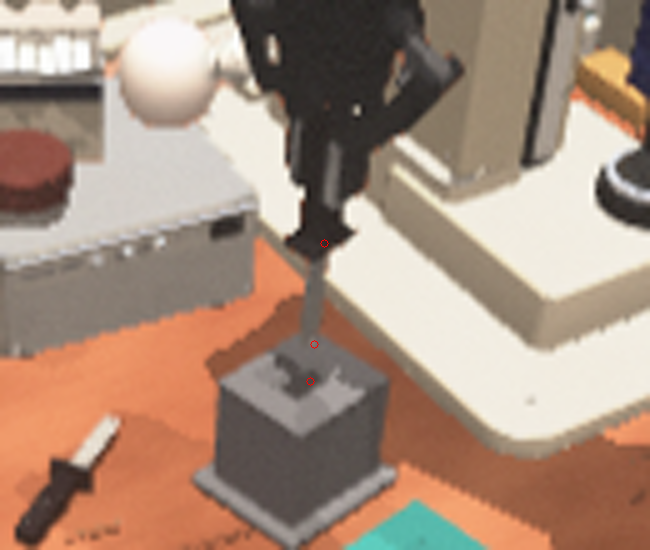

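The lever hangs upright. The tip at about crop px (312,342) sits over the pocket at about (297,375), and it agrees with the prediction once the side camera's known bias of about 3 mm in y is allowed for. Lowering now.

```bash
python3 - <<'E'
from h import *
q=R2q(lev(SY,np.pi/2)@T['A']).tolist()
for z in(.17,.14,.115,.1075):
    ctrl.movel([*ST,z],q,max_speed=.08);show(z)
    if np.linalg.norm(get_state()['contact_force'])>12: print('stop');break
E
```

```text
0.17 24.32 [ 0.6239 -0.1299  0.1693] F [ 0.4 -0.1 -0.3] w 0.0149 g 78.3 q [ 0.61  0.67 -0.79  1.55  0.51  1.14 -0.12]
0.14 24.84 [ 0.624  -0.1298  0.1396] F [-1.3 -0.5 -0.8] w 0.015 g 78.3 q [ 0.61  0.7  -0.78  1.58  0.54  1.08 -0.14]
0.115 25.3 [ 0.6239 -0.1299  0.1144] F [-0.3 -0.7 -0.6] w 0.0149 g 78.3 q [ 0.6   0.72 -0.76  1.61  0.56  1.04 -0.16]
0.1075 25.55 [ 0.624  -0.1299  0.1071] F [-0.5  1.3  0.3] w 0.015 g 78.3 q [ 0.6   0.73 -0.76  1.62  0.57  1.02 -0.17]
```

```bash
python3 - <<'E'
from h import *
q=R2q(lev(SY,np.pi/2)@T['A']).tolist()
for z in(.1065,.1058,.105,.104):
    ctrl.movel([*ST,z],q,max_speed=.03);ctrl.pause(.1);show(z)
    if get_state()['contact_force'][2]>5: break
ctrl.ungrasp();ctrl.pause(.2);show('open')
ctrl.movel([*ST,.24],q);
ctrl.movep([.55,-.10,.33],q);ctrl.pause(.3);show('away')
s=get_state();im,d=vision.grab_frame('wrist');W=cloud(cam('wrist',s),d).reshape(-1,3)
for n,a,b,rr in(('stand',.068,.078,.055),('top',.135,.17,.03),('collar',.0785,.09,.03)):
    P=W[(np.hypot(*(W[:,:2]-ST).T)<rr)&(W[:,2]>a)&(W[:,2]<b)];print(n,len(P),np.median(P,0).round(4) if len(P) else '',rect(P) if len(P)>5 else '')
print(cover_deg())
b,_=vision.grab_frame('side');cv2.imwrite('pics/end.png',cv2.resize(b[100:280,120:380],None,fx=3,fy=3))
E
```

```text
0.1065 25.9 [ 0.6243 -0.1299  0.1067] F [-0.2  0.6 -1.7] w 0.015 g 78.3 q [ 0.6   0.73 -0.76  1.62  0.57  1.02 -0.17]
0.1058 26.25 [ 0.6244 -0.1299  0.1062] F [-0.7  0.7  3.3] w 0.0153 g 78.6 q [ 0.59  0.73 -0.76  1.62  0.57  1.02 -0.17]
0.105 26.6 [ 0.6244 -0.1299  0.1061] F [-2.1 -0.5 10. ] w 0.0152 g 79.7 q [ 0.59  0.73 -0.76  1.62  0.57  1.02 -0.17]
open 27.48 [ 0.6242 -0.1299  0.105 ] F [-0.5 -0.1 -0.1] w 0.0855 g 0.0 q [ 0.59  0.73 -0.75  1.62  0.57  1.02 -0.17]
away 29.38 [ 0.5501 -0.1004  0.3288] F [ 0.  -0.6 -0.2] w 0.0853 g 0.0 q [ 0.7   0.43 -0.89  1.5   0.34  1.38 -0.04]
stand 1892 [ 0.616  -0.1199  0.0749] (array([ 624.4, -129.7]), array([60.6, 70. ]), np.float64(0.166))
top 336 [ 0.6218 -0.1275  0.1501] (array([ 623.2, -129.7]), array([16.6, 18.2]), np.float64(0.181))
collar 241 [ 0.6179 -0.1207  0.0807] (array([ 623.3, -129.8]), array([22. , 33.4]), np.float64(0.163))
('svd', np.float64(84.2), 92, 'highest', array([0.0954, 0.1511]), np.float64(85.6))
```

View pics/end.png

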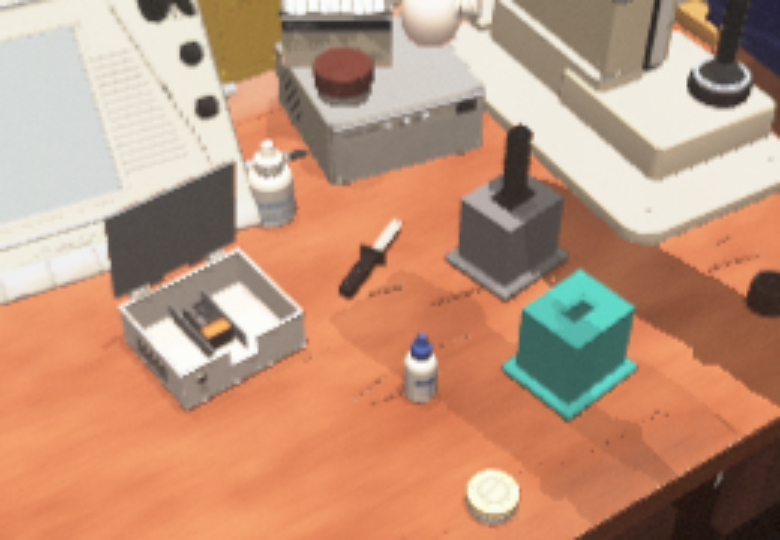

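The final picture shows the cover standing open at about 85° (crop px (170,230)). The lever is upright in the grey stand at (515,165), its top at 150.1 mm and its collar at 80.7 mm, the same as at the start. The dropper and the tin are where they were, so I'm handing in.

```bash
python3 -c "
from station import ticket; print(ticket.close_job())"
```

```text
the job is handed in; nothing more can be done
None
```

The job is handed in at about 30 s: the cover was levered to about 85° with the lever only and stands open, and the lever is back upright and fully home in its grey stand; the listed bystanders I could see are in place, but the small look-alike lever, which stood on its tip at the start, fell over during the run (I saw no contact with it).

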